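# Unclip the bead spinner's battery and dock it

## Robot

A 7-joint arm with a two-finger parallel gripper is mounted at the origin on the work surface. World frame = base frame: x ahead of the robot, y to its left, z up, the work surface at z = 0. Lengths are in m, angles in rad, forces in N, time in s.
With the tool pointing down it reaches from about 0.4 to 0.85 m from the base axis. Payload 10.4 kg.
Tool frame: the origin (TCP) lies on the centre line of the jaws, within the pads' length; the fingertips stand 11 mm ahead of it and the grasp point (between the pads) lies 8 mm behind it (tip_reach is the distance from the TCP to the fingertips, in m); z points along the fingers, y is the line along which they close (so a half turn about z gives the same grasp; the last joint's range is limited). The gripper opens to 85 mm and grips with 20 to 120 N. Pads are 22 mm wide; open, the fingers measure 114 mm over their backs; the gripper's body (76 mm by 85 mm) begins 54 mm behind the grasp point. The pads swing forward as they close: fully open they stand 13 mm farther back than shut.
Start: joints at [1.166, 0.332, -0.065, 1.46, 0.022, 1.35, -0.088], TCP at [0.233, -0.58, 0.242] pointing down, gripper open.
Joint ranges: [-2.6, 2.6], [-0.5, 2.12], [-1.47, 1.34], [0.16, 2.42], [-1.27, 4.41], [0.06, 2.06], [-2.6, 2.6]. Speed limits (rad/s): [2.22, 2.22, 2.79, 2.79, 3.14, 3.14, 3.14].

## Interface

Orientations are given as a unit quaternion [x, y, z, w].
In Python, from workcell import get_obs, camera, hand_in, tip_reach gives the robot as it stands. The module is installed in compiled form; this text tells all that it offers.
- The arm moves only by the tool move_arm, never from a script. Its argument "plan" is a list of rows, each an object with "delta_pos": the shift along the tool's x, y, z in m, a list of three; "turn": the turn, a rotation vector about the tool's x, y, z in rad, a list of three; "fingers": the closure, from 0 (fully open) to 1 (shut). A call has 1 to 12 rows; each row is the pose to reach, as a shift and turn from the pose commanded when the call began, along the tool's axes at that moment; what a row does not reach only later rows make up. A row lasts 1/8 s, in which the tool goes at most 62.5 mm and 10.7 degrees, less where a joint would pass 70% of its speed; a pose out of reach is approached as far as the arm can. A call with a gripper value outside its range is refused whole. The fingers move at their own pace and stop on an object; "force" is the grip in N (left out, the last holds). Time passes only in rows, so rows that repeat a pose let the fingers close. It gives the time, the measured TCP pose, the force, the opening and the grip force at its end, in the units of the state.
- get_obs(): the state, without advancing time (a new reading comes with each control period).
- camera(name): name is "scene" or "top" or "wrist"; returns a dict with "color" (384x512x3 uint8, red, green, blue), "range_z" (384x512 float32, m along the optical axis (not along the pixel's ray), 0 where there is no reading), "fx", "fy", "cx", "cy" (pixels), "R" (3x3) and "t" (3): a world point X has camera coordinates R X + t; the wrist camera has in their place "tool_from_camera" (4x4, takes a point from camera to tool coordinates, whose origin is the TCP and whose axes are the flange's). Camera axes: x right, y down, z forward; pixel columns grow to the right and rows downward; lengths in m; the calibration is good to about 2 mm. A picture is of the moment at which its call begins: read the wrist's pose just before it.
- hand_in(): hands the job in; it is judged then, once.
The state is a dict: "clock": time; "joint_pos": joint angles; "joint_velocities": joint speeds; "tau": joint torques, N m; "position": TCP position; "ee_rot": TCP orientation; "ft_force": force on the tool from outside, world axes, zero at the start; "torque": the same for the moment, N m; "grip_width": opening from 0.0 (shut) to 1.0 (fully open); "grasp_force": force on a finger pad.
Only numpy, scipy, OpenCV 4.12 (cv2) and the standard library are available. Lean on these libraries where they do the work, as an engineer would, in place of code of your own. Each camera call takes 0.05 s, during which the arm holds its last target. There are 200 camera calls.

## Task

The bead spinner's black battery pack is clipped into the socket in its front. Press the pack's release button down gently with the closed fingertips and, keeping it held down, draw the pack straight out of the socket; then pick the pack up by its sides and lay it fully home in the charging dock, its contacts against the dock's raised contact block, and let go. Do not force the catch or jam the pack, and leave the other things on the table alone.

Things in the scene. Friction and masses are not known exactly. Their poses are not given: they have to be found in the camera images.
- spinner: Electric bead spinner, fixed: white box 120 x 120 x 62 mm, wooden bowl on top (rim 92 mm above the table, axis at x = +10 mm). Origin: centre of its underside; -x is its front. In the front face (x = -60 mm) is the socket: 54 mm wide, 34 mm deep, centred on y = 0, open to the front and down to the table.
- catch_bar (a point): On the spinner: middle of the underside of the catch bar across the socket's mouth (spinner x = -60 to -55 mm, underside 36 mm above the table; behind it the ceiling is at 46 mm). The pack's tooth hooks behind this bar.
- pack: Black battery pack, block 100 (x) x 50 (y) x 34 mm (z), 0.2 to 0.4 kg, lying on the table. Origin: centre of its underside. At the start 32 mm of its +x end (nose, brass contacts) is in the socket, axes parallel to the spinner's. It comes out along its own -x, free after 34 mm. The button's tooth (x = +24 to +32 mm, 7 mm above the pack at rest) hooks behind the catch bar with 1 mm of play.
- pack_grip (a point): On the pack's axis at x = +3 mm, 10 mm above its underside: a good height for the fingertips and place to grip the pack across its 50 mm width (y) from above; the sides are plain and free there once the pack is out.
- release_button: Grey thumb button on the pack's top; slides straight down on a spring: 2 N to start, 6 N at its stop, travel 7.5 mm. The catch is free while it is down 5 mm or more; pressing to the stop and holding 7 to 10 N is right (it is harmed above 20 N). Springs up when let go. Origin: on the pack's axis (x = 0), level with the pack's top (34 mm) when unpressed; goes down with the button.
- button_press (a point): On the pack's top face (34 mm up), under the best point to press (pack x = -20 mm). Above it is the button's flat: pack x = -37 to -6 mm, 36 mm wide. The flat stands 10 to 20 mm above this point unpressed (cap thickness differs from pack to pack): find it by touch. At its -x edge a lip 5 mm high (x = -44 to -37 mm) lets fingertips pull the pack along.
- pack_nose (a point): Middle of the pack's +x end face, 50 mm from its origin, 17 mm above its underside.
- dock: Grey charging dock, fixed tray 124 x 74 mm. Origin: underside, below the centre of the pack's place. Floor 6 mm above the table. Raised contact block at +x (inner face x = +52 mm, 42 mm high), low wall at -x (inner face -52 mm) and four corner walls (inner faces y = +-27 mm, |x| 30 to 52 mm), tops 22 mm: 2 mm of play all round the pack. Sides open for fingers at |x| under 30 mm.
- dock_floor (a point): Where the pack's origin should end: centre of the dock's floor, 6 mm above the table; axes as the dock's, the pack's +x end towards the dock's +x end.
- glue_bottle: White glue bottle, 34 mm wide, 85 mm tall, standing beyond and between the spinner and the dock. Origin: underside.
- bead_jar: Glass jar with metal cap, 48 mm wide, 50 mm tall, on the left. Origin: underside.
- snips: Small black and steel thread snips lying flat, about 125 x 30 x 10 mm, near the robot. Origin: underside.
- fret_ring: Flat wooden ring, 200 mm across, 6 mm thick, on the right. Origin: centre of underside.
- gift_box: Cardboard box 90 x 90 x 110 mm, far left. Origin: underside.
- bead_tray: Clear divided tray 120 x 90 x 22 mm with beads, on the left. Origin: underside.
- fan_board: White rounded board, about 270 x 150 x 5 mm, lying far right. Origin: underside.
There are look-alikes about, which are no part of the job. What is shaped like the pack but red is not meant.

How it is judged:
On the way:
1. the pack has been drawn out of the spinner's socket, flat on the table (x of pack_nose in the frame of spinner below -0.061 m and height (world z) of pack below 0.01 m), for 0.1 s.
At the end, for the whole second after the job is handed in: The pack lies flat on the dock's floor inside its walls (origin within 5 mm in plan and 3 mm in height of dock_floor, tilt under 0.05 rad, direction within 0.1 rad), its contact end at the dock's contact block, at rest and let go (horizontal distance between pack and dock_floor below 0.005 m and z of pack in the frame of dock_floor below 0.003 m and x of pack_nose in the frame of dock_floor above 0.04 m and angle between the z axis of pack and the z axis of dock, either way round below 0.05 rad and angle between the x axis of pack and the x axis of dock, either way round below 0.1 rad and linear speed of pack below 0.01 m/s); the robot touches nothing.
It fails at once if the release button is pressed, pinched or pulled with more than 20 N (contact force between release_button and the fingers above 20 N).
It fails at once if the catch is forced: more than 25 N between the pack and the spinner (contact force between pack and spinner above 25 N).
It fails at once if the pack is jammed into the dock with more than 30 N (contact force between pack and dock above 30 N).
It fails at once if one of the other things on the table is moved by more than 30 mm (distance of any of glue_bottle, bead_jar, snips, fret_ring, gift_box, bead_tray, fan_board from where it was at the start of the episode above 0.03 m).
It also fails if it takes over 64 s, if anything falls off the work surface, if the arm or the gripper's body presses on something with over 40 N, if the wrist force passes 120 N, or if a joint passes its speed limit or range.

## Working session

There is one attempt and no reset: what is moved stays moved. The work goes in short steps, Python scripts to look and compute and a tool call to move; the robot and the scene stay as the last step left them, time stands still between calls to the robot, and variables do not carry over. Pictures are saved under pics/ and viewed, at most 10 in all, crops included, and the job is handed in when it is done.

Besides the shell and the picture viewer there is one more tool, called after "Call:" as a command line: name --argument value ..., lists and objects as JSON in quotes. move_arm: Moves the arm, as the interface text tells. Its arguments: {"type":"object","properties":{"plan":{"type":"array","items":{"type":"object","properties":{"delta_pos":{"type":"array","items":{"type":"number"}},"turn":{"type":"array","items":{"type":"number"}},"fingers":{"type":"number"}}}},"force":{"type":"number"}},"required":["plan"]}

```bash
mkdir -p pics; cat > h.py <<'E'
import numpy as np, cv2
from workcell import get_obs, camera, tip_reach
from scipy.spatial.transform import Rotation as Ro
def cloud(c):
    z=c["range_z"]; v,u=np.mgrid[:z.shape[0],:z.shape[1]]
    P=np.stack([(u-c["cx"])/c["fx"]*z,(v-c["cy"])/c["fy"]*z,z],-1)
    W=(P-c["t"])@c["R"]   # R^T (P-t)
    W[z==0]=np.nan
    return W
E
python3 - <<'E'
from h import *
o=get_obs(); print(o, tip_reach)
for n in("top","scene"):
    c=camera(n); np.savez("pics/"+n+".npz",**c)
    cv2.imwrite("pics/%s1.png"%n,cv2.resize(c["color"][:,:,::-1],(800,600)))
    print(n,c["fx"],c["cx"],c["cy"],c["R"],c["t"], (c["range_z"]>0).mean())
E
```

```text
{'clock': 0.0, 'joint_pos': array([ 1.16641542,  0.33287775, -0.06470231,  1.46095181,  0.02155646,
        1.34989079, -0.08849449]), 'joint_velocities': array([-4.38558095e-04,  9.83824740e-04,  1.68524639e-03, -9.03381008e-05,
       -2.61955046e-03,  8.25625689e-04,  1.52993563e-03]), 'tau': array([ 6.76490663e-05, -6.25454664e+01,  4.90926986e-02, -3.91605484e+01,
        1.61802809e-02,  9.92187095e-03, -1.60372888e-07]), 'position': array([ 0.23273312, -0.57966052,  0.24150723]), 'ee_rot': array([ 9.81833590e-01,  1.89742688e-01, -1.47575556e-04, -7.01955823e-04]), 'ft_force': array([-0.54128826,  0.27287814, -0.33644641]), 'torque': array([ 0.00450942, -0.00212465,  0.01765448]), 'grasp_force': 0.0, 'grip_width': 0.998097541399581} 0.011
top 407.623794059418 253.37399091452184 187.09214093845293 [[-0.00430931 -0.99995404  0.00856449]
 [-0.99262927  0.00324013 -0.12114713]
 [ 0.12111381 -0.00902342 -0.99259761]] [-0.00192994  0.52250461  1.22033072] 0.9959767659505209
scene 378.14933838050547 255.85200011474072 192.01342304085463 [[-0.51521218  0.85701282 -0.00924263]
 [ 0.55413247  0.32486335 -0.76642091]
 [-0.65382996 -0.39999103 -0.64227219]] [ 0.27458397 -0.25571437  1.6171786 ] 0.9961293538411459
```

View pics/top1.png

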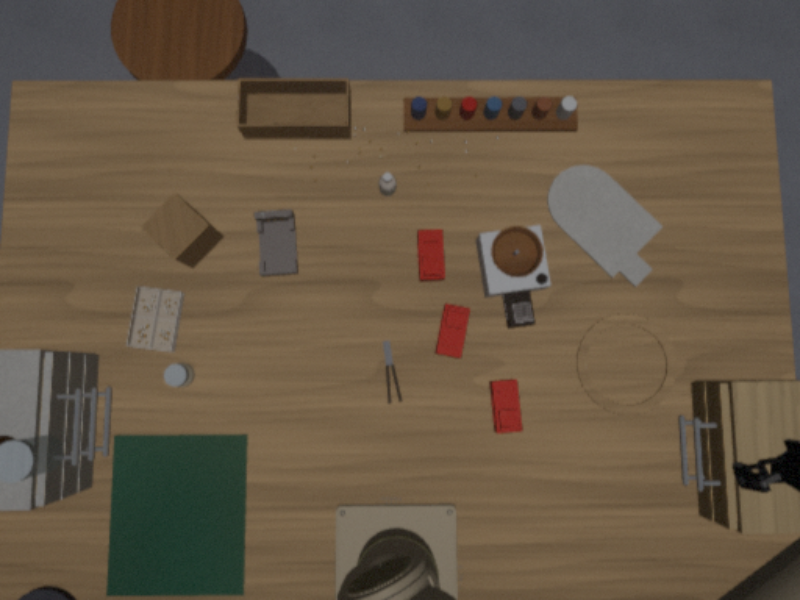

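View pics/scene1.png

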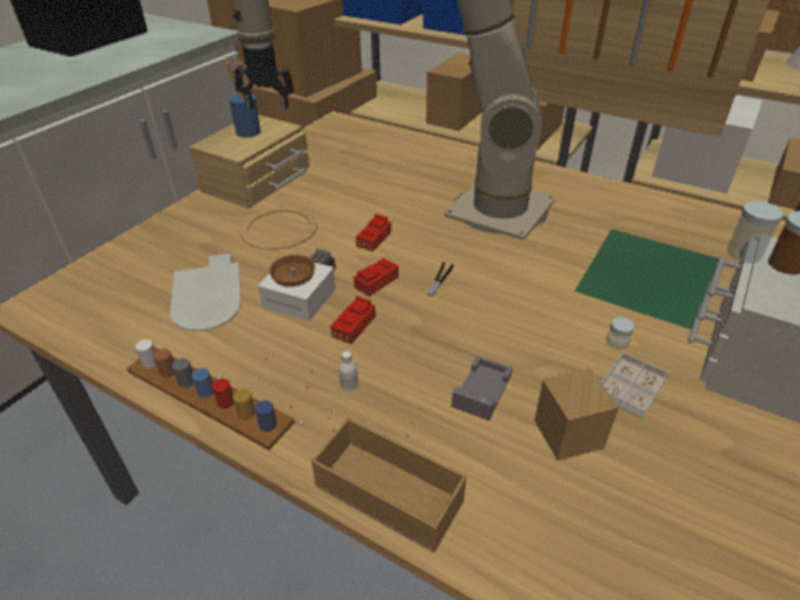

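The top view shows the spinner at about (515,260) with the black pack pointing towards the robot at (519,310). The grey dock is at (278,243), with its raised block apparently at the far end (row 213). In the scene view the dock is at (483,388) and the spinner at (297,285).

```bash
cat > m.py <<'E'
from h import *
def rect(P):
    r=cv2.minAreaRect((P[:,:2]*1000).astype(np.float32)); return r
for n in("top","scene"):
    c=dict(np.load("pics/%s.npz"%n)); W=cloud(c); hsv=cv2.cvtColor(c["color"],cv2.COLOR_RGB2HSV)
    z=W[...,2]
    # plane check
    if n=="top":
        u0=lambda a,b,c_,d:(slice(int(b*.64),int(d*.64)),slice(int(a*.64),int(c_*.64)))
        sp,pk,dk=u0(465,215,565,310),u0(495,285,545,335),u0(245,200,310,285)
    else:
        u0=lambda a,b,c_,d:(slice(int(b*.64),int(d*.64)),slice(int(a*.64),int(c_*.64)))
        sp,pk,dk=u0(250,250,345,325),u0(300,240,345,280),u0(445,345,520,425)
    for name,s,lo,hi in(("spinner top",sp,.052,.072),("pack",pk,.02,.06),("dock wall",dk,.014,.030),("dock block",dk,.033,.06),("dock floor",dk,.003,.012)):
        w=W[s].reshape(-1,3); h=hsv[s].reshape(-1,3)
        m=(w[:,2]>lo)&(w[:,2]<hi)
        if name=="spinner top": m&=(h[:,1]<50)&(h[:,2]>110)
        if name=="pack": m&=(h[:,2]<110)&(h[:,1]<90)
        if name=="dock floor": m&=(h[:,1]<60)
        q=w[m]
        if len(q)>5: print(n,name,len(q),np.round(np.median(q,0),4),[np.round(x,2) for x in rect(q)], "box",np.round(cv2.boxPoints(rect(q))).tolist())
    t=W[u0(300,280,400,330)] if n=="top" else W[u0(390,330,440,360)]
    print(n,"table z",np.nanmedian(t[...,2]))
c=dict(np.load("pics/top.npz"))
a=c["color"][125:220,290:370][:,:,::-1]; b=c["color"][125:190,150:205][:,:,::-1]
im=np.hstack([cv2.resize(a,(400,475),interpolation=2),cv2.resize(b,(400,475),interpolation=2)])
cv2.imwrite("pics/crop.png",cv2.convertScaleAbs(im,alpha=1.6))
E
python3 m.py
```

```text
top spinner top 640 [ 0.552  -0.2098  0.0621] [array([ 582.68, -233.42]), array([119.38, 121.37]), np.float64(7.24)] box [[516.0, -181.0], [531.0, -301.0], [650.0, -286.0], [634.0, -166.0]]
top pack 374 [ 0.4923 -0.2421  0.0386] [array([ 489.97, -245.57]), array([67.28, 98.7 ]), np.float64(7.79)] box [[450.0, -201.0], [463.0, -299.0], [530.0, -290.0], [517.0, -192.0]]
top dock wall 189 [0.5845 0.2361 0.0214] [array([621.82, 234.95]), array([121.38,  74.43]), np.float64(4.91)] box [[558.0, 267.0], [565.0, 193.0], [685.0, 203.0], [679.0, 277.0]]
top dock block 125 [0.6777 0.2377 0.0406] [array([678.77, 239.34]), array([15.73, 72.05]), np.float64(3.66)] box [[669.0, 275.0], [673.0, 203.0], [689.0, 204.0], [684.0, 276.0]]
top dock floor 564 [0.6219 0.237  0.0063] [array([633.43, 236.1 ]), array([125.94,  73.3 ]), np.float64(2.79)] box [[569.0, 270.0], [572.0, 196.0], [698.0, 203.0], [695.0, 276.0]]
top table z 0.00016167513462776278
scene spinner top 410 [ 0.624  -0.1999  0.0592] [array([ 587.53, -231.99]), array([125.83, 123.08]), np.float64(7.0)] box [[518.0, -179.0], [533.0, -301.0], [657.0, -285.0], [642.0, -163.0]]
scene pack 115 [ 0.4865 -0.2344  0.0473] [array([ 512.29, -218.7 ]), array([115.25,  46.12]), np.float64(39.17)] box [[453.0, -237.0], [482.0, -273.0], [572.0, -200.0], [542.0, -164.0]]
scene dock wall 232 [0.6579 0.2382 0.0196] [array([629.95, 236.23]), array([127.96,  74.33]), np.float64(4.91)] box [[563.0, 268.0], [569.0, 194.0], [697.0, 205.0], [691.0, 279.0]]
scene dock block 142 [0.6869 0.2414 0.0395] [array([685.28, 240.72]), array([16.84, 72.97]), np.float64(3.64)] box [[675.0, 277.0], [679.0, 204.0], [696.0, 205.0], [691.0, 278.0]]
scene dock floor 367 [0.6134 0.2367 0.0048] [array([631.79, 236.7 ]), array([123.  ,  73.43]), np.float64(4.65)] box [[568.0, 268.0], [573.0, 195.0], [696.0, 205.0], [690.0, 278.0]]
scene table z -0.0025743036235356927
```

View pics/crop.png

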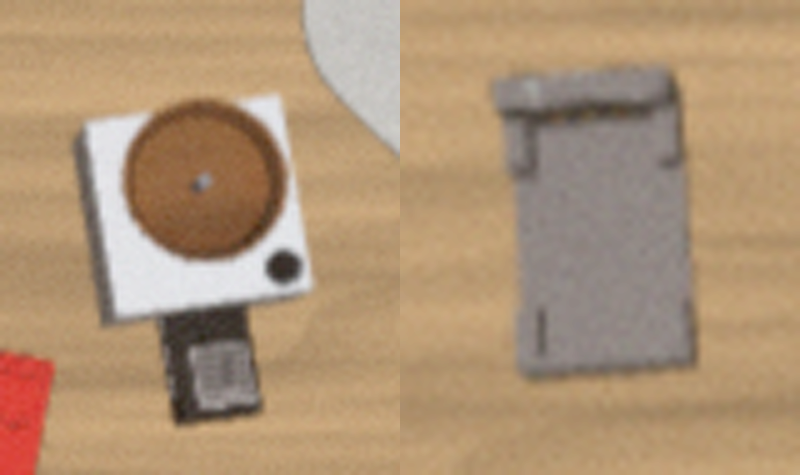

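The crops show the button's lip end towards the robot, and the dock's contact block with its brass contacts at the far end. I'm moving over the pack for a wrist look.

Call:
move_arm --plan '[{"delta_pos":[0.03,-0.018,0],"turn":[0,0,0.05],"fingers":1},{"delta_pos":[0.08,-0.048,0],"turn":[0,0,0.12],"fingers":1},{"delta_pos":[0.13,-0.078,0],"turn":[0,0,0.2],"fingers":1},{"delta_pos":[0.18,-0.108,0],"turn":[0,0,0.257],"fingers":1},{"delta_pos":[0.23,-0.138,0],"turn":[0,0,0.257],"fingers":1},{"delta_pos":[0.28,-0.168,0],"turn":[0,0,0.257],"fingers":1},{"delta_pos":[0.32,-0.192,0],"turn":[0,0,0.257],"fingers":1},{"delta_pos":[0.35,-0.21,0],"turn":[0,0,0.257],"fingers":1},{"delta_pos":[0.36,-0.216,0],"turn":[0,0,0.257],"fingers":1},{"delta_pos":[0.36,-0.216,0],"turn":[0,0,0.257],"fingers":1},{"delta_pos":[0.36,-0.216,0],"turn":[0,0,0.257],"fingers":1}]'

```text
clock: 1.48
position: [0.4855, -0.2471, 0.2422]
ee_rot: [0.998, 0.061, -0.0, 0.0]
ft_force: [0.9, 0.1, 0.2]
grip_width: -0.004
grasp_force: 0.0
```

```bash
cat >> h.py <<'E'
def wrist():
    o=get_obs(); c=camera("wrist"); T=np.array(c["tool_from_camera"])
    z=c["range_z"]; v,u=np.mgrid[:z.shape[0],:z.shape[1]]
    P=np.stack([(u-c["cx"])/c["fx"]*z,(v-c["cy"])/c["fy"]*z,z],-1)
    R=Ro.from_quat(o["ee_rot"]).as_matrix()
    W=(P@T[:3,:3].T+T[:3,3])@R.T+o["position"]; W[z==0]=np.nan
    return o,c,W
E
python3 - <<'E'
from h import *
o,c,W=wrist(); print(o["position"],Ro.from_quat(o["ee_rot"]).as_matrix().round(4).tolist(),o["ft_force"],o["grip_width"],o["clock"]); print(c["tool_from_camera"])
np.savez("pics/w1.npz",W=W,color=c["color"]); cv2.imwrite("pics/w1.png",c["color"][:,:,::-1])
E
```

```text
[ 0.48552546 -0.24709249  0.24218198] [[0.9925, 0.1222, -0.0005], [0.1222, -0.9925, -0.0005], [-0.0006, 0.0005, -1.0]] [0.87277494 0.08915982 0.23340564] -0.004261235804673346 1.475
[[-3.18724260e-04 -9.59604699e-01 -2.81351594e-01  7.09841861e-02]
 [ 9.99999540e-01 -5.60334547e-04  7.78298599e-04 -2.91200961e-04]
 [-9.04510011e-04 -2.81351217e-01  9.59604437e-01 -1.31856072e-01]
 [ 0.00000000e+00  0.00000000e+00  0.00000000e+00  1.00000000e+00]]
```

View pics/w1.png

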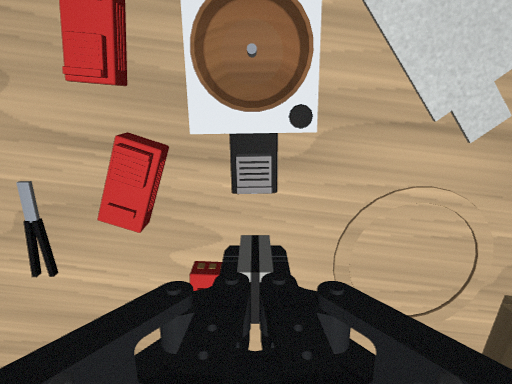

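The wrist view shows the spinner's front edge at about row 133, the pack at columns 230–277 and the grey button at (254,173). All are upright in the image, so the yaw is well matched.

```bash
python3 - <<'E'
from h import *
d=np.load("pics/w1.npz"); W=d["W"]; C=d["color"]; hsv=cv2.cvtColor(C,cv2.COLOR_RGB2HSV)
o=get_obs(); 
def rc(q): 
    r=cv2.minAreaRect((q[:,:2]*1e4).astype(np.float32)); print([np.round(np.array(x)/10,2) for x in r[:2]],round(r[2],2), np.round(cv2.boxPoints(r)/10,1).tolist())
s=(slice(95,200),slice(175,330)); w=W[s].reshape(-1,3); h=hsv[s].reshape(-1,3); 
m=(abs(w[:,2]-.062)<.004)&(h[:,1]<40)&(h[:,2]>150); q=w[m]; print("spin",len(q),np.median(q[:,2])); 
# front edge line: along each column, last white
M=np.zeros(W.shape[:2],bool); M[s]=m.reshape(W[s].shape[:2])
e=np.array([W[np.where(M[:,u])[0].max(),u] for u in range(200,310) if M[:,u].any()])
p=np.polyfit(e[:,1],e[:,0],1); print("front x=a*y+b",p, "yaw deg",-np.degrees(np.arctan(p[0])), "resid",np.std(e[:,0]-np.polyval(p,e[:,1])))
r_=[(W[v,np.where(M[v])[0].min()],W[v,np.where(M[v])[0].max()]) for v in range(118,131)]
print("left",r_[5][0],"right",r_[5][1])
b=np.zeros_like(M); b[s]=True
pk=b&(W[...,2]>.028)&(W[...,2]<.06)&(hsv[...,1]<90)&~M
for lo,hi in((.030,.038),(.040,.046),(.044,.056)):
    q=W[pk&(W[...,2]>lo)&(W[...,2]<hi)]; print(lo,hi,len(q),np.median(q,0)); rc(q) if len(q)>9 else 0
print(W[130:200:3,254].round(4).tolist()); print(W[163,226:282:2].round(4).tolist())
print("table",np.nanmedian(W[230:,100:110,2]),np.nanmedian(W[150:180,300:330,2]))
E
```

```text
spin 3503 0.06230165780954097
front x=a*y+b [-0.1346467   0.49229696] yaw deg 7.668566469888548 resid 0.0002858335996097205
left [ 0.52606938 -0.1801836   0.06317048] right [ 0.54045343 -0.29848509  0.06145717]
0.03 0.038 1392 [ 0.50625069 -0.24189832  0.03427613]
[array([ 489.2 , -244.76]), array([64.9 , 49.13])] 8.09 [[453.6000061035156, -225.0], [460.5, -273.6000061035156], [524.7999877929688, -264.5], [517.9000244140625, -215.89999389648438]]
0.04 0.046 29 [ 0.49997892 -0.24153646  0.04398798]
[array([ 500.29, -243.42]), array([ 0.48, 34.82])] 8.36 [[497.5, -226.1999969482422], [502.6000061035156, -260.70001220703125], [503.1000061035156, -260.6000061035156], [498.0, -226.1999969482422]]
0.044 0.056 1335 [ 0.48274465 -0.24643296  0.05076023]
[array([ 481.78, -246.3 ]), array([38.1 , 35.96])] 7.56 [[460.5, -231.0], [465.29998779296875, -266.6000061035156], [503.0, -261.6000061035156], [498.29998779296875, -226.0]]
[[0.527, -0.2413, 0.0628], [0.5213, -0.242, 0.0341], [0.5184, -0.2424, 0.035], [0.5151, -0.2428, 0.0335], [0.512, -0.2431, 0.0327], [0.5092, -0.2435, 0.0349], [0.506, -0
[... 573 characters left out ...]
41], [0.4875, -0.2248, 0.0339], [0.4911, -0.2274, 0.0505], [0.4912, -0.2294, 0.0499], [0.4916, -0.2314, 0.0504], [0.4918, -0.2334, 0.05], [0.4923, -0.2354, 0.0518], [0.4924, -0.2374, 0.0507], [0.4928, -0.2394, 0.0515], [0.4929, -0.2414, 0.0506], [0.4934, -0.2434, 0.0522], [0.4934, -0.2454, 0.0511], [0.4935, -0.2475, 0.0499], [0.4937, -0.2495, 0.0497], [0.494, -0.2515, 0.0501], [0.4941, -0.2535, 0.0494], [0.4945, -0.2555, 0.0501], [0.495, -0.2574, 0.0515], [0.4952, -0.2594, 0.0514], [0.4953, -0.2614, 0.0506], [0.4928, -0.2646, 0.0357], [0.4928, -0.2668, 0.0343], [0.4932, -0.2688, 0.0355], [0.4867, -0.2745, -0.0011], [0.4872, -0.2767, -0.0002]]
table 0.0011664739091108434 0.0003722203135745894
```

The flat is at z ≈ 0.051 by range and the yaw is ≈ 7.6°. I'm going down to about 10 mm above it, then feeling for contact.

Call:
move_arm --plan '[{"delta_pos":[-0.0016,-0.0013,0.03],"turn":[0,0,-0.008],"fingers":1},{"delta_pos":[-0.0016,-0.0013,0.07],"turn":[0,0,-0.008],"fingers":1},{"delta_pos":[-0.0016,-0.0013,0.11],"turn":[0,0,-0.008],"fingers":1},{"delta_pos":[-0.0016,-0.0013,0.145],"turn":[0,0,-0.008],"fingers":1},{"delta_pos":[-0.0016,-0.0013,0.165],"turn":[0,0,-0.008],"fingers":1},{"delta_pos":[-0.0016,-0.0013,0.17],"turn":[0,0,-0.008],"fingers":1},{"delta_pos":[-0.0016,-0.0013,0.17],"turn":[0,0,-0.008],"fingers":1},{"delta_pos":[-0.0016,-0.0013,0.17],"turn":[0,0,-0.008],"fingers":1}]'

```text
clock: 2.52
position: [0.4853, -0.2449, 0.0734]
ee_rot: [0.998, 0.066, 0.001, 0.001]
ft_force: [0.4, 0.3, 0.5]
grip_width: 0.002
grasp_force: 0.0
```

Call:
move_arm --plan '[{"delta_pos":[0,0,0.004],"turn":[0,0,0],"fingers":1},{"delta_pos":[0,0,0.008],"turn":[0,0,0],"fingers":1},{"delta_pos":[0,0,0.01],"turn":[0,0,0],"fingers":1},{"delta_pos":[0,0,0.012],"turn":[0,0,0],"fingers":1},{"delta_pos":[0,0,0.012],"turn":[0,0,0],"fingers":1},{"delta_pos":[0,0,0.012],"turn":[0,0,0],"fingers":1}]'

```text
clock: 3.28
position: [0.4847, -0.2443, 0.0604]
ee_rot: [0.998, 0.066, -0.0, 0.0]
ft_force: [-1.4, 0.7, 2.4]
grip_width: -0.001
grasp_force: 1.1
```

Call:
move_arm --plan '[{"delta_pos":[0,0,0.002],"turn":[0,0,0],"fingers":1},{"delta_pos":[0,0,0.004],"turn":[0,0,0],"fingers":1},{"delta_pos":[0,0,0.005],"turn":[0,0,0],"fingers":1},{"delta_pos":[0,0,0.005],"turn":[0,0,0],"fingers":1}]'

```text
clock: 3.78
position: [0.4848, -0.2444, 0.0554]
ee_rot: [0.998, 0.066, 0.0, 0.0]
ft_force: [-1.5, 0.1, 3.8]
grip_width: 0.001
grasp_force: 2.4
```

Call:
move_arm --plan '[{"delta_pos":[0,0,0.001],"turn":[0,0,0],"fingers":1},{"delta_pos":[0,0,0.002],"turn":[0,0,0],"fingers":1},{"delta_pos":[0,0,0.002],"turn":[0,0,0],"fingers":1}]'

```text
clock: 4.15
position: [0.4849, -0.2444, 0.0537]
ee_rot: [0.998, 0.066, 0.0, 0.0]
ft_force: [-3.1, 0.9, 7.9]
grip_width: 0.0
grasp_force: 3.9
```

Call:
move_arm --plan '[{"delta_pos":[-0.0015,0,0],"turn":[0,0,0],"fingers":1},{"delta_pos":[-0.003,0,0],"turn":[0,0,0],"fingers":1},{"delta_pos":[-0.0045,0,0],"turn":[0,0,0],"fingers":1},{"delta_pos":[-0.006,0,0],"turn":[0,0,0],"fingers":1}]'

```text
clock: 4.65
position: [0.4808, -0.2452, 0.0544]
ee_rot: [0.998, 0.067, 0.002, 0.001]
ft_force: [3.7, 1.0, 4.6]
grip_width: -0.001
grasp_force: 2.9
```

Call:
move_arm --plan '[{"delta_pos":[-0.0005,0,0.0007],"turn":[0,0,0],"fingers":1},{"delta_pos":[-0.002,0,0.0007],"turn":[0,0,0],"fingers":1},{"delta_pos":[-0.004,0,0.0007],"turn":[0,0,0],"fingers":1},{"delta_pos":[-0.006,0,0.0007],"turn":[0,0,0],"fingers":1},{"delta_pos":[-0.008,0,0.0007],"turn":[0,0,0],"fingers":1}]'

```text
clock: 5.28
position: [0.4734, -0.2463, 0.0539]
ee_rot: [0.998, 0.067, 0.003, 0.001]
ft_force: [5.9, 0.4, 5.4]
grip_width: 0.003
grasp_force: 3.5
```

Call:
move_arm --plan '[{"delta_pos":[-0.002,0,0.0005],"turn":[0,0,0],"fingers":1},{"delta_pos":[-0.0045,0,0.0005],"turn":[0,0,0],"fingers":1},{"delta_pos":[-0.007,0,0.0005],"turn":[0,0,0],"fingers":1},{"delta_pos":[-0.0095,0,0.0005],"turn":[0,0,0],"fingers":1},{"delta_pos":[-0.012,0,0.0005],"turn":[0,0,0],"fingers":1}]'

```text
clock: 5.9
position: [0.4618, -0.2479, 0.0536]
ee_rot: [0.998, 0.067, 0.003, 0.001]
ft_force: [5.9, 1.4, 6.2]
grip_width: -0.001
grasp_force: 4.0
```

Call:
move_arm --plan '[{"delta_pos":[-0.003,0,0.0003],"turn":[0,0,0],"fingers":1},{"delta_pos":[-0.006,0,0.0003],"turn":[0,0,0],"fingers":1},{"delta_pos":[-0.009,0,0.0003],"turn":[0,0,0],"fingers":1},{"delta_pos":[-0.012,0,0.0003],"turn":[0,0,0],"fingers":1},{"delta_pos":[-0.015,0,0.0003],"turn":[0,0,0],"fingers":1},{"delta_pos":[-0.018,0,0.0003],"turn":[0,0,0],"fingers":1},{"delta_pos":[-0.021,0,0.0003],"turn":[0,0,0],"fingers":1},{"delta_pos":[-0.024,0,0.0003],"turn":[0,0,0],"fingers":1},{"delta_pos":[-0.026,0,0.0003],"turn":[0,0,0],"fingers":1},{"delta_pos":[-0.026,0,0.0003],"turn":[0,0,0],"fingers":1}]'

```text
clock: 7.15
position: [0.4362, -0.2516, 0.0535]
ee_rot: [0.998, 0.067, 0.003, 0.001]
ft_force: [5.3, 0.8, 7.9]
grip_width: 0.001
grasp_force: 4.9
```

Call:
move_arm --plan '[{"delta_pos":[0.001,0,-0.004],"turn":[0,0,0],"fingers":1},{"delta_pos":[0.002,0,-0.01],"turn":[0,0,0],"fingers":1},{"delta_pos":[0.002,0,-0.03],"turn":[0,0,0],"fingers":1},{"delta_pos":[0.002,0,-0.07],"turn":[0,0,0],"fingers":1},{"delta_pos":[0.002,0,-0.11],"turn":[0,0,0],"fingers":1},{"delta_pos":[0.002,0,-0.15],"turn":[0,0,0],"fingers":1},{"delta_pos":[0.002,0,-0.18],"turn":[0,0,0],"fingers":1},{"delta_pos":[0.002,0,-0.19],"turn":[0,0,0],"fingers":1},{"delta_pos":[0.002,0,-0.19],"turn":[0,0,0],"fingers":1},{"delta_pos":[0.002,0,-0.19],"turn":[0,0,0],"fingers":1}]'

```text
clock: 8.4
position: [0.4345, -0.2507, 0.2402]
ee_rot: [0.998, 0.066, -0.001, -0.001]
ft_force: [-0.1, 0.0, 0.3]
grip_width: 0.006
grasp_force: 0.0
```

```bash
python3 - <<'E'
from h import *
o,c,W=wrist(); R=Ro.from_quat(o["ee_rot"]).as_matrix(); print(o["position"],"tool yaw",np.degrees(np.arctan2(R[1,0],R[0,0])))
C=c["color"]; hsv=cv2.cvtColor(C,cv2.COLOR_RGB2HSV); cv2.imwrite("pics/w2.png",C[:,:,::-1])
b=(np.hypot(W[...,0]-.462,W[...,1]+.249)<.09)&(hsv[...,1]<100)
b[225:]=False
def rc(n,q):
    r=cv2.minAreaRect((q[:,:2]*1e4).astype(np.float32)); print(n,len(q),[np.round(np.array(x)/10,2) for x in r[:2]],round(r[2],2),np.round(cv2.boxPoints(r)/10,1).tolist())
M=b&(W[...,2]>.029)&(W[...,2]<.06); k,l,s,_=cv2.connectedComponentsWithStats(M.astype(np.uint8)); M=l==1+s[1:,4].argmax()
rc("pack",W[M&(W[...,2]<.038)]); rc("button",W[M&(W[...,2]>.044)]); print(np.median(W[M&(W[...,2]<.038)][:,2]))
E
```

```text
[ 0.43448622 -0.2506736   0.2402414 ] tool yaw 7.605888847821897
pack 2969 [array([ 460.73, -249.23]), array([98.26, 50.14])] 7.53 [[408.70001220703125, -230.8000030517578], [415.29998779296875, -280.5], [512.7000122070312, -267.70001220703125], [506.20001220703125, -217.89999389648438]]
button 1387 [array([ 435.79, -252.85]), array([38.44, 35.44])] 7.77 [[414.3999938964844, -237.89999389648438], [419.1000061035156, -273.0], [457.20001220703125, -267.79998779296875], [452.3999938964844, -232.6999969482422]]
0.03426522238821056
```

View pics/w2.png

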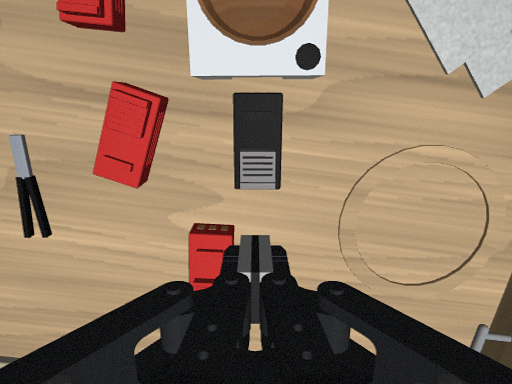

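The pack is free, flat and aligned: centre about (257,141) px, world (0.4607, -0.2492), yaw 7.6°. Next I open the fingers, go down over its sides and grip.

Call:
move_arm --plan '[{"delta_pos":[0.01,0.001,0.01],"turn":[0,0,0],"fingers":0},{"delta_pos":[0.0292,0.002,0.04],"turn":[0,0,0],"fingers":0},{"delta_pos":[0.0292,0.002,0.08],"turn":[0,0,0],"fingers":0},{"delta_pos":[0.0292,0.002,0.11],"turn":[0,0,0],"fingers":0},{"delta_pos":[0.0292,0.002,0.13],"turn":[0,0,0],"fingers":0},{"delta_pos":[0.0292,0.002,0.13],"turn":[0,0,0],"fingers":0},{"delta_pos":[0.0292,0.002,0.13],"turn":[0,0,0],"fingers":0}]'

```text
clock: 9.32
position: [0.4649, -0.249, 0.1122]
ee_rot: [0.998, 0.066, 0.0, 0.0]
ft_force: [-0.5, 0.4, 0.1]
grip_width: 1.004
grasp_force: 0.0
```

Call:
move_arm --plan '[{"delta_pos":[0,0,0.02],"turn":[0,0,0],"fingers":0},{"delta_pos":[0,0,0.045],"turn":[0,0,0],"fingers":0},{"delta_pos":[0,0,0.065],"turn":[0,0,0],"fingers":0},{"delta_pos":[0,0,0.08],"turn":[0,0,0],"fingers":0},{"delta_pos":[0,0,0.089],"turn":[0,0,0],"fingers":0},{"delta_pos":[0,0,0.089],"turn":[0,0,0],"fingers":0},{"delta_pos":[0,0,0.089],"turn":[0,0,0],"fingers":0}]'

```text
clock: 10.2
position: [0.4649, -0.2493, 0.0235]
ee_rot: [0.998, 0.066, 0.0, 0.0]
ft_force: [-0.2, -0.2, -0.3]
grip_width: 1.003
grasp_force: 0.0
```

Call:
move_arm --force 40 --plan '[{"delta_pos":[0,0,0.002],"turn":[0,0,0],"fingers":0},{"delta_pos":[0,0,0.002],"turn":[0,0,0],"fingers":1},{"delta_pos":[0,0,0.002],"turn":[0,0,0],"fingers":1},{"delta_pos":[0,0,0.002],"turn":[0,0,0],"fingers":1},{"delta_pos":[0,0,0.002],"turn":[0,0,0],"fingers":1},{"delta_pos":[0,0,0.002],"turn":[0,0,0],"fingers":1},{"delta_pos":[0,0,0.002],"turn":[0,0,0],"fingers":1}]'

```text
clock: 11.08
position: [0.4646, -0.2491, 0.0211]
ee_rot: [0.998, 0.066, 0.0, 0.0]
ft_force: [-1.0, 0.3, 5.9]
grip_width: 0.574
grasp_force: 42.7
```

Call:
move_arm --plan '[{"delta_pos":[0,0,-0.003],"turn":[0,0,0],"fingers":1},{"delta_pos":[0,0,-0.015],"turn":[0,0,0],"fingers":1},{"delta_pos":[0,0,-0.04],"turn":[0,0,0],"fingers":1},{"delta_pos":[0,0,-0.08],"turn":[0,0,0],"fingers":1},{"delta_pos":[0,0,-0.12],"turn":[0,0,0],"fingers":1},{"delta_pos":[0,0,-0.16],"turn":[0,0,0],"fingers":1},{"delta_pos":[0,0,-0.2],"turn":[0,0,0],"fingers":1},{"delta_pos":[0,0,-0.24],"turn":[0,0,0],"fingers":1},{"delta_pos":[0,0,-0.27],"turn":[0,0,0],"fingers":1},{"delta_pos":[0,0,-0.279],"turn":[0,0,0],"fingers":1},{"delta_pos":[0,0,-0.279],"turn":[0,0,0],"fingers":1}]'

```text
clock: 12.45
position: [0.4642, -0.249, 0.2995]
ee_rot: [0.998, 0.066, -0.0, 0.0]
ft_force: [-0.4, 0.4, -4.3]
grip_width: 0.575
grasp_force: 42.4
```

Call:
move_arm --plan '[{"delta_pos":[0.006,-0.02,0],"turn":[0,0,0],"fingers":1},{"delta_pos":[0.02,-0.063,0],"turn":[0,0,0.01],"fingers":1},{"delta_pos":[0.037,-0.116,0],"turn":[0,0,0.02],"fingers":1},{"delta_pos":[0.054,-0.17,0],"turn":[0,0,0.03],"fingers":1},{"delta_pos":[0.072,-0.224,0],"turn":[0,0,0.04],"fingers":1},{"delta_pos":[0.089,-0.278,0],"turn":[0,0,0.05],"fingers":1},{"delta_pos":[0.106,-0.332,0],"turn":[0,0,0.055],"fingers":1},{"delta_pos":[0.123,-0.386,0],"turn":[0,0,0.055],"fingers":1},{"delta_pos":[0.138,-0.432,0],"turn":[0,0,0.055],"fingers":1},{"delta_pos":[0.148,-0.463,0],"turn":[0,0,0.055],"fingers":1},{"delta_pos":[0.148,-0.463,0],"turn":[0,0,0.055],"fingers":1},{"delta_pos":[0.148,-0.463,0],"turn":[0,0,0.055],"fingers":1}]'

```text
clock: 13.95
position: [0.5491, 0.2294, 0.2988]
ee_rot: [0.999, 0.039, -0.001, 0.0]
ft_force: [0.8, -0.1, -4.3]
grip_width: 0.577
grasp_force: 42.6
```

```bash
cat > d.py <<'E'
from h import *
import sys
o,c,W=wrist(); R=Ro.from_quat(o["ee_rot"]).as_matrix(); print(o["position"],"tool yaw",np.degrees(np.arctan2(R[1,0],R[0,0])),o["grip_width"])
C=c["color"]; hsv=cv2.cvtColor(C,cv2.COLOR_RGB2HSV); cv2.imwrite(sys.argv[1],C[:,:,::-1])
np.savez("pics/w3.npz",W=W,color=C)
b=(np.hypot(W[...,0]-.625,W[...,1]-.236)<.085)
def rc(n,q):
    if len(q)<9: return print(n,len(q))
    r=cv2.minAreaRect((q[:,:2]*1e4).astype(np.float32)); print(n,len(q),[np.round(np.array(x)/10,2) for x in r[:2]],round(r[2],2),np.round(cv2.boxPoints(r)/10,1).tolist())
for n,lo,hi in(("block",.036,.048),("walls",.017,.028),("all",.017,.048),("floor",.003,.011)):
    m=b&(W[...,2]>lo)&(W[...,2]<hi)
    if n=="floor": m&=hsv[...,1]<60
    m=cv2.morphologyEx(m.astype(np.uint8),cv2.MORPH_OPEN,np.ones((2,2)))>0
    rc(n,W[m])
# held pack
T=(W-o["position"])@R
m=(T[...,2]<.03)&(T[...,2]>-.06)&(abs(T[...,1])<.06)&(T[...,0]>-.03)&(T[...,0]<.09)
q=T[m&(T[...,0]>.03)]; print("held nose", len(q), q[:,0].max() if len(q) else 0, np.percentile(q,[1,50,99],axis=0).round(4).tolist() if len(q) else 0)
E
python3 d.py pics/w3.png
```

```text
[0.54910706 0.22944013 0.29881819] tool yaw 4.492013332078681 0.5772886927177974
block 1015 [array([680.09, 237.66]), array([19.16, 78.79])] 9.83 [[663.9000244140625, 274.79998779296875], [677.4000244140625, 197.1999969482422], [696.2999877929688, 200.5], [682.7999877929688, 278.1000061035156]]
walls 1025 [array([617.73, 235.01]), array([115.73,  77.76])] 4.57 [[556.9000244140625, 269.20001220703125], [563.0999755859375, 191.60000610351562], [678.5, 200.89999389648438], [672.2999877929688, 278.3999938964844]]
all 2130 [array([626.59, 234.81]), array([134.55,  77.64])] 3.75 [[556.9000244140625, 269.20001220703125], [562.0, 191.6999969482422], [696.2999877929688, 200.5], [691.2000122070312, 278.0]]
floor 4594 [array([621.22, 235.05]), array([93.02, 67.62])] 13.75 [[568.0, 256.79998779296875], [584.0999755859375, 191.1999969482422], [674.4000244140625, 213.3000030517578], [658.4000244140625, 278.8999938964844]]
held nose 6943 0.047472783529324505 [[0.0302, -0.0242, -0.0143], [0.0407, -0.0001, -0.0128], [0.0472, 0.0239, 0.0142]]
```

View pics/w3.png

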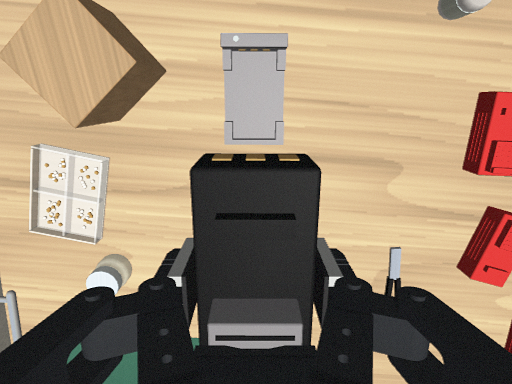

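The wrist view shows the dock at columns 221–288, rows 33–144, with its block and contacts at the top. The held pack is straight, with its nose at row 154. Next I take robust edge estimates of the dock.

```bash
python3 - <<'E'
from h import *
d=np.load("pics/w3.npz"); W=d["W"]; z=W[...,2]
v,u=np.mgrid[:384,:512]
box=(u>210)&(u<300)&(v>25)&(v<147)
def line(name,M,axis,fn):
    # sub: per row/col edge of mask, fit x=a*y+b or y=a*x+b
    e=[]
    for k in range(M.shape[axis]):
        s=np.where(M[k] if axis==0 else M[:,k])[0]
        if len(s)<3: continue
        i=fn(s); e.append(W[k,i] if axis==0 else W[i,k])
    e=np.array(e); X,Y=(e[:,0],e[:,1]) if axis==0 else (e[:,1],e[:,0])
    p=np.polyfit(X,Y,1)
    for _ in range(3):
        r=Y-np.polyval(p,X); g=abs(r)<max(.0015,1.0*np.std(r)); p=np.polyfit(X[g],Y[g],1)
    print(name,len(e),g.sum(),"slope deg",round(np.degrees(np.arctan(p[0])),2),"at mid",round(np.mean(X[g]),4),round(np.polyval(p,np.mean(X[g])),4),"z",round(np.median(e[g][:,2]),4)); return p
blk=box&(z>.035)&(z<.05)&(v<70); wl=box&(z>.016)&(z<.028)&(v>118); fl=box&(z>.002)&(z<.011)
line("block inner",blk,1,np.max); line("block outer",blk,1,np.min)
line("block left",blk,0,np.min); line("block right",blk,0,np.max)
low=wl&(v>128)
line("low wall outer",wl,1,np.max); 
print("low wall z by row @255",z[125:148,255].round(4).tolist(),W[125:148,255,0].round(4).tolist())
print("block rows @255",z[30:56,255].round(4).tolist(),W[30:56,255,0].round(4).tolist())
for r in(60,128):
  print(r,[(int(k),*W[r,k,1:].round(4).tolist()) for k in list(range(218,236))+list(range(274,292))])
E
```

```text
block inner 68 67 slope deg -4.27 at mid 0.2398 0.6735 z 0.0383
block outer 68 68 slope deg -4.47 at mid 0.2413 0.6869 z 0.0422
block left 15 15 slope deg 4.41 at mid 0.6772 0.2772 z 0.042
block right 15 15 slope deg 5.35 at mid 0.6828 0.2044 z 0.0421
low wall outer 60 59 slope deg -4.48 at mid 0.2325 0.5642 z 0.0223
low wall z by row @255 [0.0068, 0.0067, 0.0051, 0.0068, 0.0062, 0.0057, 0.0054, 0.0055, 0.006, 0.0071, 0.0058, 0.0068, 0.006, 0.0062, 0.0181, 0.022, 0.0223, 0.0224, 0.0216, 0.0227, 0.0013, -0.0003, 0.001] [0.5864, 0.5851, 0.5837, 0.5826, 0.5813, 0.58, 0.5787, 0.5775, 0.5762, 0.5751, 0.5737, 0.5725, 0.5711, 0.5699, 0.57, 0.5693, 0.5681, 0.5669, 0.5655, 0.5644, 0.5602, 0.5586, 0.5575]
block rows @255 [0.0011, -0.0002, 0.0002, 0.042, 0.0428, 0.0425, 0.0418, 0.0425, 0.0409, 0.043, 0.0408, 0.0425, 0.0426, 0.0414, 0.0431, 0.0426, 0.0428, 0.0395, 0.0319, 0.0234, 0.0193, 0.0081, 0.008, 0.0063, 0.0065, 0.0082] [0.6974, 0.6965, 0.6953, 0.687, 0.6859, 0.685, 0.6841, 0.683, 0.6823, 0.6809, 0.6803, 0.679, 0.678, 0.6772, 0.676, 0.675, 0.674, 0.6734, 0.6734, 0.6735, 0.673, 0.6733, 0.67
[... 987 characters left out ...]
8, 0.0008), (224, 0.2697, 0.0233), (225, 0.2686, 0.0216), (226, 0.2673, 0.0223), (227, 0.2661, 0.0215), (228, 0.2648, 0.0225), (229, 0.2636, 0.0222), (230, 0.2624, 0.0216), (231, 0.2612, 0.0207), (232, 0.2604, 0.0134), (233, 0.2595, 0.0077), (234, 0.2583, 0.0059), (235, 0.2571, 0.0051), (274, 0.2072, 0.0077), (275, 0.2067, 0.0184), (276, 0.2056, 0.0206), (277, 0.2045, 0.0228), (278, 0.2033, 0.0232), (279, 0.202, 0.0221), (280, 0.2008, 0.0225), (281, 0.1996, 0.0225), (282, 0.1984, 0.0231), (283, 0.1972, 0.023), (284, 0.1938, 0.0008), (285, 0.1925, 0.0005), (286, 0.191, -0.0009), (287, 0.1899, 0.0004), (288, 0.1886, 0.0009), (289, 0.1873, 0.0005), (290, 0.1861, 0.0011), (291, 0.1845, -0.0011)]
```

Call:
move_arm --plan '[{"delta_pos":[0.015,0,0],"turn":[0,0,0],"fingers":1},{"delta_pos":[0.045,-0.001,0],"turn":[0,0,0],"fingers":1},{"delta_pos":[0.07,-0.0012,0.02],"turn":[0,0,0],"fingers":1},{"delta_pos":[0.0763,-0.0012,0.06],"turn":[0,0,0],"fingers":1},{"delta_pos":[0.0763,-0.0012,0.1],"turn":[0,0,0],"fingers":1},{"delta_pos":[0.0763,-0.0012,0.14],"turn":[0,0,0],"fingers":1},{"delta_pos":[0.0763,-0.0012,0.18],"turn":[0,0,0],"fingers":1},{"delta_pos":[0.0763,-0.0012,0.21],"turn":[0,0,0],"fingers":1},{"delta_pos":[0.0763,-0.0012,0.23],"turn":[0,0,0],"fingers":1},{"delta_pos":[0.0763,-0.0012,0.235],"turn":[0,0,0],"fingers":1},{"delta_pos":[0.0763,-0.0012,0.235],"turn":[0,0,0],"fingers":1},{"delta_pos":[0.0763,-0.0012,0.235],"turn":[0,0,0],"fingers":1}]'

```text
clock: 15.5
position: [0.6265, 0.2369, 0.0662]
ee_rot: [0.999, 0.039, 0.001, -0.0]
ft_force: [0.1, -0.1, -2.7]
grip_width: 0.577
grasp_force: 42.6
```

```bash
python3 - <<'E'
from h import *
o,c,W=wrist(); R=Ro.from_quat(o["ee_rot"]).as_matrix(); p=o["position"]
print(p,"yaw",np.degrees(np.arctan2(R[1,0],R[0,0])),o["ft_force"])
tx=np.array([.6250,.2367,p[2]])-p; print("remaining tool",R.T@tx)
C=c["color"]; cv2.imwrite("pics/w4.png",C[:,:,::-1])
z=W[...,2]; T=(W-p)@R
for u in (225,256,285): print(u,[(int(v),*T[v,u].round(4).tolist(),round(float(z[v,u]),4)) for v in range(100,215,4)][:28:2])
E
```

```text
[0.62648369 0.23691246 0.0662309 ] yaw 4.450456726649609 [ 0.07740385 -0.07325978 -2.7269625 ]
remaining tool [-1.49569779e-03  9.66913361e-05 -3.09170725e-06]
225 [(100, 0.0698, -0.0174, 0.0654, 0.001), (108, 0.0653, -0.0177, 0.0668, -0.0005), (116, 0.0611, -0.0171, 0.0594, 0.0069), (124, 0.0592, -0.0141, 0.0242, 0.0422), (132, 0.0555, -0.0142, 0.024, 0.0424), (140, 0.0518, -0.0143, 0.0242, 0.0422), (148, 0.0479, -0.0144, 0.0245, 0.0418), (156, 0.0471, -0.0129, 0.0065, 0.0598), (164, 0.0462, -0.0118, -0.0064, 0.0727), (172, 0.0442, -0.0114, -0.0119, 0.0782), (180, 0.0415, -0.0113, -0.0135, 0.0799), (188, 0.0387, -0.0113, -0.0146, 0.0809), (196, 0.0349, -0.0116, -0.0123, 0.0786), (204, 0.0316, -0.0117, -0.0122, 0.0785)]
256 [(100, 0.0698, 0.0006, 0.0671, -0.0007), (108, 0.0653, 0.0006, 0.0659, 0.0005), (116, 0.061, 0.0006, 0.0601, 0.0062), (124, 0.0593, 0.0005, 0.0236, 0.0427), (132, 0.0555, 0.0005, 0.0243, 0.042), (140, 0.0517, 0.0005, 0.0246, 0.0417), (148, 0.0479, 0.0005, 0.0241, 0.0422), (156, 0.0471, 0.0004, 0.0063, 0.06), (164, 0.0461, 0.0003, -0.006, 0.0723), (172, 0.0446, 0.0003, -0.0136, 0.08), (180, 0.0412, 0.0003, -0.0124, 0.0787), (188, 0.0381, 0.0003, -0.0126, 0.0789), (196, 0.0353, 0.0003, -0.0137, 0.08), (204, 0.0321, 0.0003, -0.0137, 0.08)]
285 [(100, 0.0698, 0.0176, 0.0666, -0.0002), (108, 0.0653, 0.0177, 0.0656, 0.0008), (116, 0.061, 0.0174, 0.061, 0.0053), (124, 0.0593, 0.014, 0.0237, 0.0426), (132, 0.0556, 0.0141, 0.0235, 0.0428), (140, 0.0517, 0.0143, 0.0244, 0.042), (148, 0.0478, 0.0144, 0.0247, 0.0416), (156, 0.0469, 0.0129, 0.0076, 0.0588), (164, 0.0462, 0.0117, -0.0063, 0.0726), (172, 0.0445, 0.0111, -0.0131, 0.0794), (180, 0.0412, 0.0113, -0.0124, 0.0787), (188, 0.0384, 0.0112, -0.0136, 0.0799), (196, 0.0348, 0.0115, -0.0121, 0.0784), (204, 0.0319, 0.0114, -0.0131, 0.0794)]
```

View pics/w4.png

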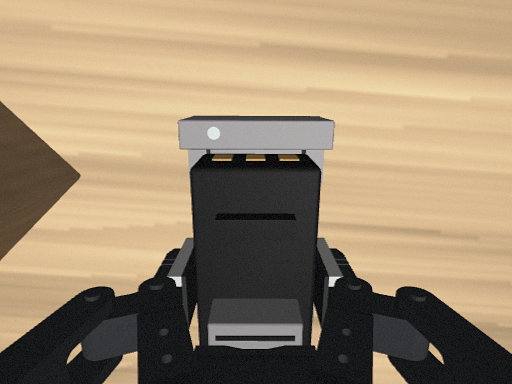

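The view shows the pack centred between the dock walls (pack centre column 255.5, block centre 256). It needs a shift of about 1.8 mm back from the block, after which I lower it carefully.

Call:
move_arm --plan '[{"delta_pos":[-0.0018,0,0],"turn":[0,0,0],"fingers":1},{"delta_pos":[-0.0018,0,0.005],"turn":[0,0,0],"fingers":1},{"delta_pos":[-0.0018,0,0.012],"turn":[0,0,0],"fingers":1},{"delta_pos":[-0.0018,0,0.018],"turn":[0,0,0],"fingers":1},{"delta_pos":[-0.0018,0,0.023],"turn":[0,0,0],"fingers":1},{"delta_pos":[-0.0018,0,0.027],"turn":[0,0,0],"fingers":1},{"delta_pos":[-0.0018,0,0.03],"turn":[0,0,0],"fingers":1},{"delta_pos":[-0.0018,0,0.03],"turn":[0,0,0],"fingers":1}]'

```text
clock: 16.55
position: [0.6238, 0.2364, 0.0346]
ee_rot: [0.999, 0.039, -0.0, 0.0]
ft_force: [0.6, 1.0, -3.5]
grip_width: 0.573
grasp_force: 42.6
```

Call:
move_arm --plan '[{"delta_pos":[0.0005,0,0.002],"turn":[0,0,0],"fingers":1},{"delta_pos":[0.0005,0,0.004],"turn":[0,0,0],"fingers":1},{"delta_pos":[0.0005,0,0.006],"turn":[0,0,0],"fingers":1},{"delta_pos":[0.0005,0,0.007],"turn":[0,0,0],"fingers":1},{"delta_pos":[0.0005,0,0.007],"turn":[0,0,0],"fingers":1}]'

```text
clock: 17.18
position: [0.6244, 0.2364, 0.0277]
ee_rot: [0.999, 0.039, -0.0, 0.0]
ft_force: [-0.2, -0.4, -3.6]
grip_width: 0.573
grasp_force: 42.6
```

Call:
move_arm --plan '[{"delta_pos":[0,0,0.0005],"turn":[0,0,0],"fingers":1},{"delta_pos":[0,0,0.001],"turn":[0,0,0],"fingers":1},{"delta_pos":[0,0,0.001],"turn":[0,0,0],"fingers":1}]'

```text
clock: 17.55
position: [0.6245, 0.2365, 0.0272]
ee_rot: [0.999, 0.039, 0.0, 0.0]
ft_force: [-2.1, -1.3, 2.2]
grip_width: 0.573
grasp_force: 43.3
```

On the floor with light contact. Releasing and lifting.

Call:
move_arm --plan '[{"delta_pos":[0,0,0],"turn":[0,0,0],"fingers":0.2},{"delta_pos":[0,0,0],"turn":[0,0,0],"fingers":0.2},{"delta_pos":[0,0,0],"turn":[0,0,0],"fingers":0.2},{"delta_pos":[0,0,-0.005],"turn":[0,0,0],"fingers":0.2},{"delta_pos":[0,0,-0.025],"turn":[0,0,0],"fingers":0.2},{"delta_pos":[0,0,-0.06],"turn":[0,0,0],"fingers":0.2},{"delta_pos":[-0.02,0,-0.11],"turn":[0,0,0],"fingers":0.2},{"delta_pos":[-0.05,0,-0.16],"turn":[0,0,0],"fingers":0.2},{"delta_pos":[-0.07,0,-0.21],"turn":[0,0,0],"fingers":1},{"delta_pos":[-0.08,0,-0.25],"turn":[0,0,0],"fingers":1},{"delta_pos":[-0.08,0,-0.27],"turn":[0,0,0],"fingers":1},{"delta_pos":[-0.08,0,-0.27],"turn":[0,0,0],"fingers":1}]'

```text
clock: 19.05
position: [0.545, 0.2309, 0.2997]
ee_rot: [0.999, 0.039, 0.002, -0.0]
ft_force: [0.3, -0.6, -1.1]
grip_width: -0.0
grasp_force: 0.0
```

```bash
python3 - <<'E'
from h import *
o,c,W=wrist(); print(o["position"],o["clock"],o["ft_force"]); C=c["color"]; cv2.imwrite("pics/w5.png",C[:,:,::-1]); hsv=cv2.cvtColor(C,cv2.COLOR_RGB2HSV); z=W[...,2]
m=(np.hypot(W[...,0]-.622,W[...,1]-.236)<.07)&(hsv[...,2]<80)&(z>.034)&(z<.046)
q=W[m]; r=cv2.minAreaRect((q[:,:2]*1e4).astype(np.float32)); print(len(q),np.median(q[:,2]),np.array(r[0])/10,np.array(r[1])/10,r[2])
a,_,_,_=np.linalg.lstsq(np.c_[q[:,:2]-q[:,:2].mean(0),np.ones(len(q))],q[:,2],rcond=None); print("tilt",a)
E
```

```text
[0.54499571 0.23089618 0.2997471 ] 19.05 [ 0.28023776 -0.62633722 -1.06355277]
2633 0.04020250397449293 [622.38144531 235.83295898] [103.25354004  71.37286987] 4.508479595184326
tilt [-0.00199721  0.00065408  0.04019622]
```

View pics/w5.png

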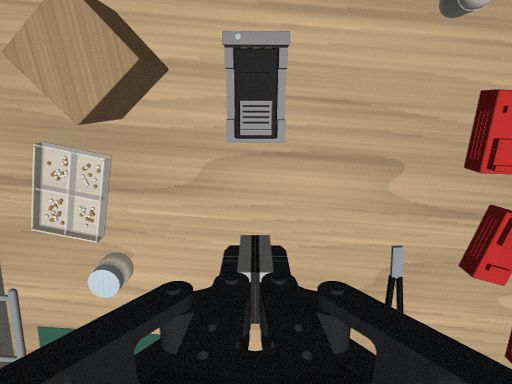

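The pack lies flat at (256,93) px inside the dock: top at 40 mm, tilt ≈ 0, yaw 4.5°, centre within about 1 mm of the dock's centre, and the gripper is clear of it. Handing in.

```bash
python3 -c "
from workcell import hand_in; print(hand_in())"
```

```text
the job is handed in; nothing more can be done
None
```

The pack was drawn out with its button held down, laid flat in the charging dock with its contacts at the block and let go, and the job was handed in at about 19 s; no verdict came back, but my last wrist image showed it seated within about 1 mm.

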